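Index the station wheel to its window and lock it

ROBOT

A 6-joint arm with a two-finger parallel gripper is mounted at the origin on the work surface. World frame = base frame: x ahead of the robot, y to its left, z up, the work surface at z = 0. Lengths are in m, angles in rad, forces in N, time in s.
With the tool pointing down it reaches from about 0.375 to 0.9 m from the base axis. Payload 3.1 kg.
Tool frame: the origin (TCP) lies at the very end of the fingers, on their centre line; the grasp point (between the pads) lies robot.grasp_offset behind it (robot.grasp_offset is the distance from the TCP to the grasp point, in m); z points along the fingers, y is the direction in which the jaws open and shut (so a half turn about z gives the same grasp; the last joint's range is limited). The gripper opens to 87 mm and grips with 3 to 60 N. Pads are 19 mm wide; open, the fingers measure 117 mm over their backs; the gripper's body (75 mm by 190 mm) begins 51 mm behind the grasp point.
Start: joints at [-1.296, 0.527, 1.433, -0, 1.181, -0.178], TCP at [0.273, -0.562, 0.223] pointing down, gripper open.
Joint ranges: [-3.08, 3.08], [-0.75, 2.2], [0.22, 2.44], [-1.43, 4.57], [0, 2.65], [-2.85, 2.85]. Speed limits (rad/s): [2.79, 2.79, 3.14, 3.14, 3.14, 3.14].

INTERFACE

Orientations are given as a unit quaternion [x, y, z, w].
In Python, from rig import robot gives the robot as it stands.
- The arm moves only by the tool drive_tool, never from a script. Its argument "targets" is one flat list of numbers, 6 for each row, row after row: the shift along the tool's x, y, z in cm, then the turn, a rotation vector about the tool's x, y, z in degrees. A call has 1 to 12 rows; each row is the pose to reach, as a shift and turn from the pose commanded when the call began, along the tool's axes at that moment; what a row does not reach only later rows make up. A row lasts 1/12 s, in which the tool goes at most 41.7 mm and 7.16 degrees, less where a joint would pass 70% of its speed; a pose out of reach is approached as far as the arm can. A call with a gripper value outside its range is refused whole. "grip" is the gripper command: -1 is fully open, 1 is shut, values between are in proportion, set as the call begins (left out, the last holds). The fingers move at their own pace and stop on an object; "squeeze" is the grip in N (left out, the last holds). Time passes only in rows, so rows that repeat a pose let the fingers close. It gives the time, the measured TCP pose, the force and the opening at its end, in the units of the state.
- robot.get_obs(): the state, without advancing time (a new reading comes with each control period).
- robot.camera(name): name is "side" or "top" or "wrist"; returns (picture, depth): 384x512x3 uint8, red, green, blue; 384x512 float32, m along the optical axis (not along the pixel's ray), 0 where there is no reading.
- robot.calibration(name): a dict with "mtx" (3x3 intrinsics, pixels), "R" (3x3) and "t" (3): a world point X has camera coordinates R X + t; the wrist camera has in their place "hand_eye" (4x4, takes a point from camera to tool coordinates, whose origin is the TCP and whose axes are the flange's). Camera axes: x right, y down, z forward; pixel columns grow to the right and rows downward; lengths in m; the calibration is good to about 2 mm. The wrist camera is an equidistant fisheye: a pixel r from the principal point sees the ray r / f radians off the axis. A picture is of the moment at which its call begins: read the wrist's pose just before it. calibration takes no time and is no camera call.
- robot.hand_in(): hands the job in, once; it reports no verdict.
The state is a dict: "time": time; "q": joint angles; "joint_velocities": joint speeds; "joint_torque": joint torques, N m; "position": TCP position; "tool_rot": TCP orientation; "ft_force": force on the tool from outside, world axes, zero at the start; "moment": the same for the moment, N m; "grip_width": finger opening in m.
Only numpy, scipy, OpenCV 4.12 (cv2) and the standard library are available. Lean on these libraries where they do the work, as an engineer would, in place of code of your own. Each camera call takes 0.05 s, during which the arm holds its last target.

TASK

On the green index unit, rub the open front part of the flat metal wheel round with a fingertip until the sector with the triangle shows centred in the window of the white cover and lies still; only then push the black star knob of the locking pin fully down, so that its nose drops into the wheel and holds it there. Work gently: press the wheel with only the light finger force that turning it takes, never lean on it, and do not force the pin if it stops early. Leave the other things on the bench where they are.

Things in the scene. Friction and masses are not known exactly. Their poses are not given: they have to be found in the camera images.
- index_unit: Fixed unit on the bench: green base 226 x 216 x 34 mm, flat wheel, white cover. Origin: centre of the underside, on the wheel's axis; z up. Its front (own -x, towards the robot) is open; the flat cover (4 mm thick, top 72 mm above the bench) lies over the wheel's rear only, own x = +20 to +111 mm, y = -110 to +110 mm, 6 mm above the wheel.
- station_wheel: Smooth aluminium disc, 190 mm in diameter, 10 mm thick, turning flat without end stops, tipped up to 1.7 degrees to front or back, so its front face is up to 2.3 mm higher or lower. Origin: on its axis, at its top face, 62 mm up; x points to the triangle. Six sectors, each with a flat dark inlay 55 mm out (triangle, disc, two bars, square, cross, two dots) and a 15 mm lock hole 78 mm out; a finger feels none of them.
- rub_spot (a point): Fixed point 62 mm above the bench, 75 mm from the axis along the unit's own -x: middle of the wheel's open front. Press a closed fingertip here (or up to 50 degrees either side), drag it round the axis, lift for a new stroke. The wheel needs 0.25 N m (3.3 N here), stays where left. Press with 8 to 12 N: less slips, 20 N is too much, 1 mm of height decides. Touch down at under 10 mm/s. Finger slip is usual.
- triangle (a point): Centre of the triangle inlay (about 22 mm) on the wheel's top face, 55 mm from the axis; turns with the wheel.
- window (a point): Centre of the window, a 36 x 40 mm cut-out in the white cover, given at the height of the wheel's top face; it lies 55 mm from the axis along the unit's own +x (rear side).
- lock_top (a point): Centre of the top of the black star knob (36 mm wide) of the vertical locking pin; it moves with the pin. Own position on the unit: x = 39 mm, y = 67.5 mm, that is 60 degrees counterclockwise of the window; 118 mm above the bench with the pin up, 104 mm with the pin fully down.
- lock_pin (a joint): Travel of the pin in m: 0 up, 0.014 fully home. Moves at about 2 N, stays where left. Its round nose, 12 mm thick, meets the wheel's face at 0.0015 to 0.0045 and enters only if a lock hole lies beneath, so when an inlay is centred in the window; up to 3 mm off, a push of 8 to 12 N draws the wheel in. On the solid wheel it stops there.
- squeegee: Bystander: loose wooden squeegee 160 mm long with a rubber blade lying flat, 30 mm high, behind the unit.
- tape_roll: Bystander: loose roll of paper tape 84 mm in diameter, 24 mm high, behind the unit.
- wrench: Bystander: loose wrench lying to the right of the unit.
- spare_knob: Bystander: loose black star knob 48 mm wide, 36 mm high with its stud, lying to the left of the unit. Not the pin's knob.
- ink_jar: Bystander: loose white plastic jar 70 mm in diameter, 75 mm high, to the left of the unit.
- side_clamp: Bystander: loose metal clamp block 70 x 50 x 41 mm to the right of the unit.

How it is judged:
On the way, in this order (a step that is already met when the one before it is completed fails the run):
1. the triangle is within 6 mm of the window's centre, the wheel still, while the locking pin has not yet gone in (less than 6 mm down) (horizontal distance between triangle and window below 0.006 m and angular speed of station_wheel below 0.1 rad/s and value of joint lock_pin below 0.006 m), for 0.3 s.
2. the locking pin is pushed home (more than 11.5 mm down) with the triangle within 4 mm of the window's centre (value of joint lock_pin above 0.0115 m and horizontal distance between triangle and window below 0.004 m), for 0.2 s.
At the end, for the whole second after the job is handed in: The triangle is within 4 mm of the window's centre, the locking pin is home (more than 11.5 mm of its 14 mm down) and the wheel is at rest (all of step 2 and angular speed of station_wheel below 0.05 rad/s); the robot touches nothing.
It fails at once if the robot presses on the wheel with more than 20 N (contact force between station_wheel and the arm above 20 N or contact force between station_wheel and the fingers above 20 N).
It fails at once if the robot pushes the locking pin with more than 30 N (contact force between lock_pin and the arm above 30 N or contact force between lock_pin and the fingers above 30 N).
It fails at once if a bystander (squeegee, tape roll, wrench, spare knob, ink jar, side clamp) is moved by more than 20 mm (distance of any of squeegee, tape_roll, wrench, spare_knob, ink_jar, side_clamp from where it was at the start of the episode above 0.02 m).
It also fails if it takes over 72 s, if anything falls off the work surface, if the arm or the gripper's body presses on something with over 40 N, if the wrist force passes 120 N, or if a joint passes its speed limit or range.

## Working session

There is one attempt and no reset: what is moved stays moved. The work goes in short steps, Python scripts to look and compute and a tool call to move; the robot and the scene stay as the last step left them, time stands still between calls to the robot, and variables do not carry over. Pictures are saved under pics/ and viewed, and the job is handed in when it is done.

Besides the shell and the picture viewer there is one more tool, called after "Request:" in YAML: its name, and indented under it one key for each argument. drive_tool: Moves the arm, as the interface text tells. Its arguments: {"type":"object","properties":{"targets":{"type":"array","items":{"type":"number"}},"grip":{"type":"number"},"squeeze":{"type":"number"}},"required":["targets"]}

```bash
ls; mkdir -p pics
python3 - <<'E'
from rig import robot
import cv2,numpy as np
np.set_printoptions(precision=4,suppress=True)
o=robot.get_obs();print(o); print(robot.grasp_offset)
for n in ["side","top","wrist"]:
    p,d=robot.camera(n);cv2.imwrite(f"pics/a_{n}.png",p[:,:,::-1]);np.save(f"pics/a_{n}.npy",d)
    print(n,robot.calibration(n))
E
```

```text
pics
{'time': 0.0, 'q': array([-1.2965,  0.5284,  1.4339, -0.    ,  1.1814, -0.1785]), 'joint_velocities': array([-0.0011, -0.0004, -0.0016,  0.0009, -0.0007, -0.0015]), 'joint_torque': array([ -0.0018, -44.0053, -17.6593,   0.0631,   0.0583,  -0.0002]), 'position': array([ 0.2732, -0.5613,  0.2216]), 'tool_rot': array([ 0.9745,  0.2245, -0.0001, -0.001 ]), 'ft_force': array([ 0.0783, -0.5575,  1.101 ]), 'moment': array([ 0.0215,  0.0552, -0.0029]), 'grip_width': 0.08742908888608035}
0.0187
side {'mtx': array([[386.4979,   0.    , 264.3722],
       [  0.    , 386.4979, 188.2368],
       [  0.    ,   0.    ,   1.    ]]), 'R': array([[ 0.9281, -0.3721, -0.0124],
       [-0.2609, -0.626 , -0.7349],
       [ 0.2657,  0.6853, -0.6781]]), 't': array([-0.5641,  0.2508,  0.759 ])}
top {'mtx': array([[369.8952,   0.    , 257.3181],
       [  0.    , 369.8952, 187.2143],
       [  0.    ,   0.    ,   1.    ]]), 'R': array([[ 0.0111, -0.9999, -0.0024],
       [-0.9845, -0.0105, -0.1753],
       [ 0.1753,  0.0043, -0.9845]]), 't': array([0.0438, 0.6579, 0.9264])}
wrist {'mtx': array([[297.3186,   0.    , 255.2016],
       [  0.    , 297.3186, 192.3766],
       [  0.    ,   0.    ,   1.    ]]), 'hand_eye': array([[-0.0007, -0.9685, -0.2491,  0.0674],
       [ 1.    , -0.0007, -0.0001, -0.0009],
       [-0.    , -0.2491,  0.9685, -0.1625],
       [ 0.    ,  0.    ,  0.    ,  1.    ]])}
```

View pics/a_top.png

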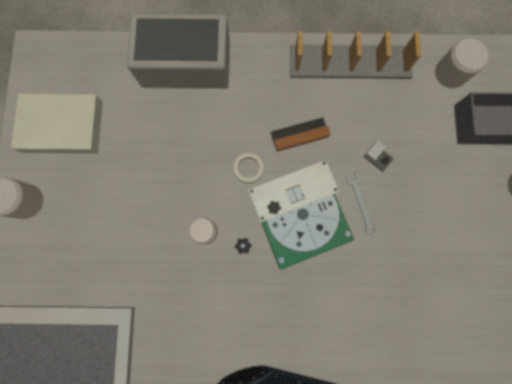

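View pics/a_side.png

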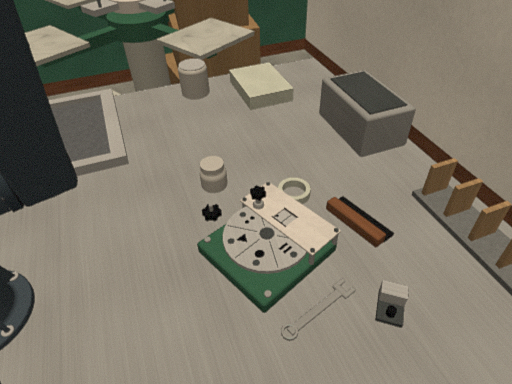

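View pics/a_wrist.png

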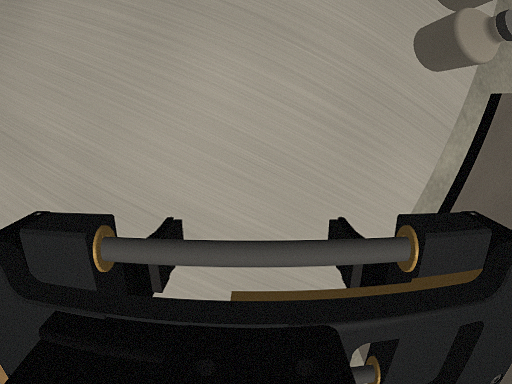

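The top view shows the unit at about (302,214), with the window near (295,194). The triangle is at the front, near (300,235), roughly opposite the window. The pin knob is at (274,207).

Run:
```python
import cv2
a=cv2.imread("pics/a_top.png")[150:280,220:390];cv2.imwrite("pics/b_top.png",cv2.resize(a,None,fx=4.6,fy=4.6,interpolation=cv2.INTER_CUBIC))
a=cv2.imread("pics/a_side.png")[170:310,180:360];cv2.imwrite("pics/b_side.png",cv2.resize(a,None,fx=4.2,fy=4.2,interpolation=cv2.INTER_CUBIC))
```

```text
(no output)
```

View pics/b_top.png

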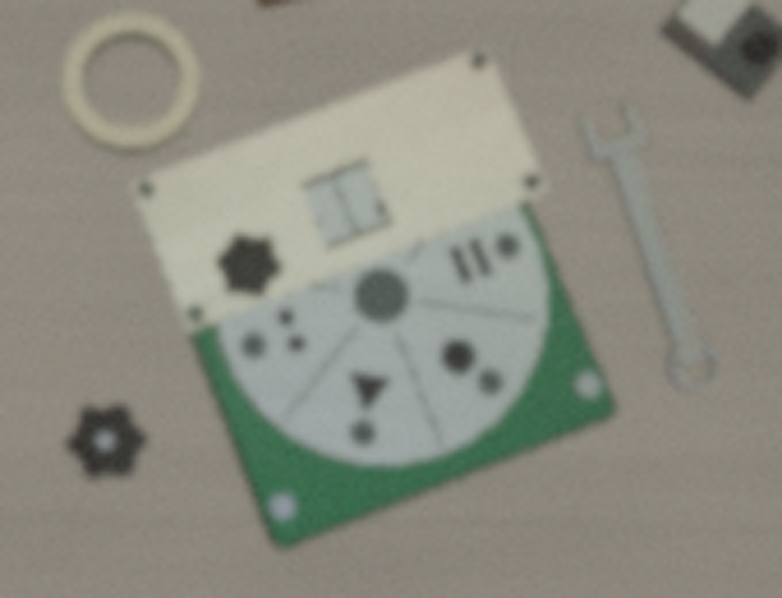

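View pics/b_side.png

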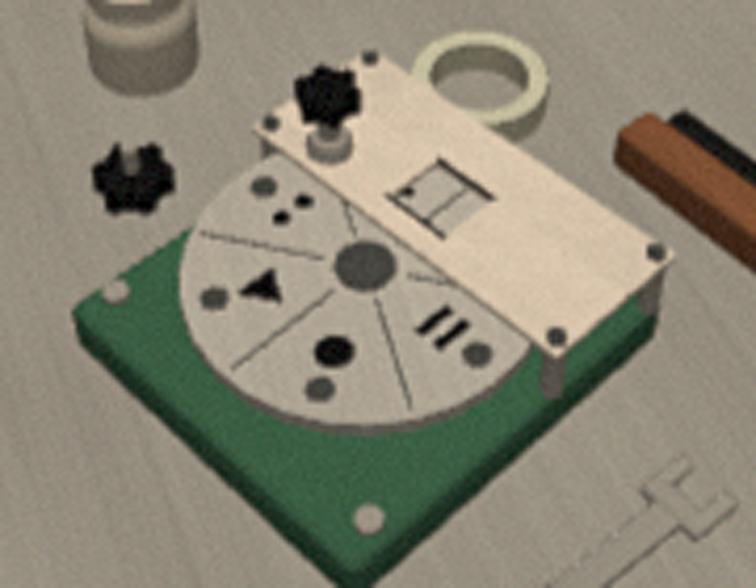

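```bash
cat > h.py <<'E'
import numpy as np,cv2
from scipy.spatial.transform import Rotation as Ro
from rig import robot
np.set_printoptions(precision=4,suppress=True)
def ray(name,uv,z):
    c=robot.calibration(name);R=np.array(c["R"]);t=np.array(c["t"]);C=-R.T@t
    uv=np.atleast_2d(uv).astype(float)
    d=np.c_[uv,np.ones(len(uv))]@np.linalg.inv(c["mtx"]).T@R
    return C+d*((z-C[2])/d[:,2])[:,None]
def proj(name,X):
    c=robot.calibration(name);p=np.atleast_2d(X)@np.array(c["R"]).T+c["t"];p=p@np.array(c["mtx"]).T
    return p[:,:2]/p[:,2:]
E
python3 - <<'E'
from h import *
for nm in ["top","side"]:
    a=cv2.imread(f"pics/a_{nm}.png");hsv=cv2.cvtColor(a,cv2.COLOR_BGR2HSV)
    for col,lo,hi,z in [("green",(35,70,30),(90,255,255),0.034),("black",(0,0,0),(180,255,62),0.118)]:
        m=cv2.inRange(hsv,lo,hi)
        n,l,s,c=cv2.connectedComponentsWithStats(m)
        for i in range(1,n):
            if s[i,4]>25 and 180<c[i,0]<360 and 150<c[i,1]<310: print(nm,col,c[i],s[i],ray(nm,c[i],z))
    if nm=="top":
        print("hsv cover",hsv[190,320],hsv[180,320],"bench",hsv[150,350],"wheel",hsv[225,290])
# rough clicks
T=lambda x,y:(x/4.6+220-.4,y/4.6+150-.4)
S=lambda x,y:(x/4.2+180-.4,y/4.2+170-.4)
def show(n,uv,z): print(n,ray("side" if n[0]=='s' else "top",uv,z)[0])
for n,p in dict(hub=(381,295),win=(348,206)).items(): show(n,T(*p),.062 if n=='hub' else .072)
for p in [(139,182),(484,47),(549,187),(190,335)]: show("tcover",T(*p),.072)
for p in [(280,548),(614,410)]: show("tbase",T(*p),.034)
show("tknob",T(248,265),.118)
show("shub",S(365,266),.062)
for p in [(254,126),(372,52),(672,262),(562,352)]: show("scover",S(*p),.072)
for p in [(75,312),(655,322),(355,565)]: show("sbase",S(*p),.034)
show("sknob",S(328,92),.118)
E
```

```text
top green [307.0605 245.0166] [ 263  210   90   58 1025] [[ 0.5073 -0.0826  0.034 ]]
top black [242.5753 245.5753] [236 240  14  12  73] [[0.5023 0.0849 0.118 ]]
hsv cover [ 30  25 183] [ 27  25 184] bench [ 19  31 142] wheel [ 80   9 167]
side green [258.8495 272.0036] [ 198  225  138   87 3050] [[ 0.5413 -0.137   0.034 ]]
side black [257.3602 192.6273] [250 186  15  15 161] [[ 0.593  -0.0002  0.118 ]]
side black [211.3252 212.7184] [202 205  19  16 206] [[ 0.484 -0.02   0.118]]
side black [242.2759 237.9655] [238 235   8   6  29] [[ 0.5204 -0.1076  0.118 ]]
side black [266.8401 279.0827] [198 245 138  67 713] [[ 0.5292 -0.2117  0.118 ]]
side black [259.     253.1224] [255 250   9   7  49] [[ 0.537  -0.1538  0.118 ]]
hub [ 0.5875 -0.0679  0.062 ]
win [ 0.6369 -0.0485  0.072 ]
tcover [0.6495 0.0705 0.072 ]
tcover [ 0.7308 -0.1277  0.072 ]
tcover [ 0.6491 -0.1629  0.072 ]
tcover [0.5628 0.0406 0.072 ]
tbase [ 0.445  -0.0121  0.034 ]
tbase [ 0.5252 -0.2052  0.034 ]
tknob [0.5969 0.0101 0.118 ]
shub [ 0.586  -0.0689  0.062 ]
scover [0.5644 0.0392 0.072 ]
scover [0.6469 0.0705 0.072 ]
scover [ 0.7257 -0.1331  0.072 ]
scover [ 0.6492 -0.1623  0.072 ]
sbase [ 0.4441 -0.018   0.034 ]
sbase [ 0.718  -0.1381  0.034 ]
sbase [ 0.5242 -0.2085  0.034 ]
sknob [0.5949 0.0028 0.118 ]
```

Run:
```python
from h import *
A=np.array([.587,-.0695]);yaw=22.6
T=lambda x,y:(x/4.6+220-.4,y/4.6+150-.4)
S=lambda x,y:(x/4.2+180-.4,y/4.2+170-.4)
for n,p,c in [("top","tri",T(369,388)),("top","hole_tri",T(362,433)),("top","disc",T(458,357)),("side","tri",S(263,288)),("side","hole_tri",S(213,298)),("side","disc",S(334,351))]:
    X=ray(n,c,.062)[0][:2]-A; print(n,p,np.linalg.norm(X),np.degrees(np.arctan2(X[1],X[0]))-yaw)
```

```text
top tri 0.05291714164340762 147.70245756768665
top hole_tri 0.07837904107551774 147.80410761252992
top disc 0.05380116489654106 -152.07095601920977
side tri 0.05428648264264142 150.21867348793236
side hole_tri 0.07979499178678302 150.03197043501945
side disc 0.05605002250179657 -151.50188701314343
```

Request:
drive_tool:
  targets: [4.1, -3.0, 0.5, 0, 0, 0.3, 8.0, -5.9, 1.0, 0, 0, 0.6, 11.8, -8.7, 1.5, 0, 0, 1, 15.6, -11.5, 2.0, 0, 0, 1.3, 19.4, -14.3, 2.5, 0, 0, 1.6, 23.2, -17.1, 3, 0, 0, 1.9, 27, -19.9, 3.5, 0, 0, 2.3, 30.8, -22.7, 4, 0, 0, 2.6, 34.6, -25.5, 4.5, 0, 0, 2.9, 38.4, -28.3, 5, 0, 0, 3.2, 42.2, -30.9, 6, 0, 0, 3.4, 42.2, -30.9, 6, 0, 0, 3.4]
  grip: 1
  squeeze: 10

```text
time: 1.15
position: [0.5058, -0.1207, 0.1664]
tool_rot: [0.981, 0.195, 0.0, 0.0]
ft_force: [1.4, -0.5, 0.2]
grip_width: 0.015
```

Run:
```python
from h import *
o=robot.get_obs();print(o["position"],o["tool_rot"],o["ft_force"],o["grip_width"])
p,d=robot.camera("wrist");cv2.imwrite("pics/c_wrist.png",p[:,:,::-1])
```

```text
[ 0.5058 -0.1207  0.1664] [0.9807 0.1954 0.     0.0001] [ 1.3766 -0.5456  0.2345] 0.015000055688946445
```

View pics/c_wrist.png

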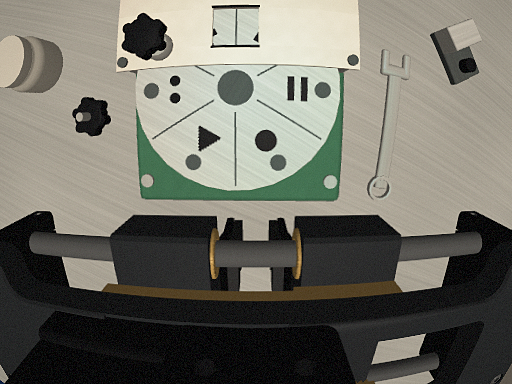

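The wrist view is clear. The hub is at (236,88), the triangle at (208,138), and the window (about (236,26)) shows a sector border. The fingers are still closing.

Request:
drive_tool:
  targets: [0, 0, 0, 0, 0, 0, 0, 0, 0, 0, 0, 0, 0, 0, 0, 0, 0, 0]

```text
time: 1.45
position: [0.5049, -0.1234, 0.1666]
tool_rot: [0.981, 0.195, -0.0, 0.0]
ft_force: [-0.0, -0.3, 0.7]
grip_width: 0.0009
```

```bash
cat >> h.py <<'E'
def wray(uv,z,pos,quat,cal=None):
    c=robot.calibration("wrist");K=c["mtx"];H=np.array(c["hand_eye"])
    uv=np.atleast_2d(uv).astype(float)
    x=(uv-[K[0][2],K[1][2]])/K[0][0];r=np.linalg.norm(x,axis=1)
    d=np.c_[x/np.maximum(r,1e-9)[:,None]*np.sin(r)[:,None],np.cos(r)]
    R=Ro.from_quat(quat).as_matrix()
    C=R@H[:3,3]+pos; d=d@H[:3,:3].T@R.T
    return C+d*((z-C[2])/d[:,2])[:,None]
A=np.array([.587,-.0695]);YAW=22.6
def own(X):
    a=np.radians(YAW);v=np.atleast_2d(X)[:,:2]-A
    return np.c_[v@[np.cos(a),np.sin(a)],v@[-np.sin(a),np.cos(a)]]*1000
E
python3 - <<'E'
from h import *
o=robot.get_obs();print(o["position"],o["tool_rot"],o["ft_force"],o["grip_width"])
P=np.array([.5058,-.1207,.1664]);q=[.9807,.1954,0,.0001]
for n,uv,z in [("hub",(236,88),.062),("tri",(208,138),.062),("trihole",(193,162),.062),("win",(236,26.5),.072),("cov fl",(116,70),.072),("cov fr",(359,68),.072),("base l",(141,198),.034),("base r",(339,202),.034),("knob",(146,35),.116)]:
    X=wray(uv,z,P,q);print(n,X[0],own(X)[0])
E
```

```text
[ 0.5049 -0.1234  0.1666] [ 0.9808  0.1952 -0.0002  0.0002] [-0.0021 -0.2914  0.6929] 0.0009250305575266745
hub [ 0.5859 -0.0681  0.062 ] [-0.5137  1.6797]
tri [ 0.5348 -0.0616  0.062 ] [-45.1812  27.3489]
trihole [ 0.509  -0.0565  0.062 ] [-66.9688  41.9908]
win [ 0.6366 -0.0476  0.072 ] [54.1717  1.1284]
cov fl [0.5649 0.0429 0.072 ] [ 22.7598 112.2866]
cov fr [ 0.647  -0.1608  0.072 ] [  20.323  -107.3484]
base l [ 0.4445 -0.0112  0.034 ] [-109.1719  108.5764]
base r [ 0.5219 -0.2093  0.034 ] [-113.8257 -104.0844]
knob [0.5977 0.0063 0.116 ] [39.0075 65.8657]
```

Request:
drive_tool:
  targets: [2.2, 1.7, 3, 0, 0, 0, 4.3, 3.4, 5, 0, 0, 0, 4.3, 3.4, 8, 0, 0, 0, 4.3, 3.4, 9.4, 0, 0, 0, 4.3, 3.4, 9.5, 0, 0, 0, 4.3, 3.4, 9.5, 0, 0, 0, 4.3, 3.4, 9.5, 0, 0, 0]

```text
time: 2.03
position: [0.5581, -0.139, 0.0725]
tool_rot: [0.981, 0.194, 0.001, 0.0]
ft_force: [-0.2, 0.4, 0.1]
grip_width: 0.0003
```

```bash
sed -i 's/^A=.*/A=np.array([.5868,-.0690]);YAW=22.3/' h.py
cat > s.py <<'E'
from h import *
o=robot.get_obs();x=own(o["position"])[0];print(o["time"],o["position"],x,np.linalg.norm(x),np.degrees(np.arctan2(x[1],x[0]))%360,o["ft_force"],o["tool_rot"])
E
python3 s.py
```

```text
2.0333 [ 0.5581 -0.139   0.0725] [-53.0872 -53.8716] 75.63331630595592 225.42015683690482 [-0.2045  0.3775  0.0606] [0.9809 0.1945 0.0006 0.0005]
```

Request:
drive_tool:
  targets: [0, 0, 0.07, 0, 0, 0, 0, 0, 0.14, 0, 0, 0, 0, 0, 0.21, 0, 0, 0, 0, 0, 0.28, 0, 0, 0, 0, 0, 0.35, 0, 0, 0, 0, 0, 0.42, 0, 0, 0, 0, 0, 0.49, 0, 0, 0, 0, 0, 0.56, 0, 0, 0, 0, 0, 0.6, 0, 0, 0, 0, 0, 0.6, 0, 0, 0]

```text
time: 2.87
position: [0.5579, -0.1374, 0.0654]
tool_rot: [0.981, 0.195, -0.0, -0.0]
ft_force: [-0.7, -0.1, 0.1]
grip_width: 0.0004
```

Request:
drive_tool:
  targets: [0, 0, 0.06, 0, 0, 0, 0, 0, 0.12, 0, 0, 0, 0, 0, 0.12, 0, 0, 0]

```text
time: 3.12
position: [0.5579, -0.1375, 0.0642]
tool_rot: [0.981, 0.195, -0.0, -0.0]
ft_force: [-0.5, -0.1, 0.2]
grip_width: 0.0005
```

Request:
drive_tool:
  targets: [0, 0, 0.05, 0, 0, 0, 0, 0, 0.1, 0, 0, 0, 0, 0, 0.1, 0, 0, 0]

```text
time: 3.37
position: [0.5579, -0.1375, 0.0633]
tool_rot: [0.981, 0.195, -0.0, -0.0]
ft_force: [-0.1, 0.6, 0.6]
grip_width: 0.0007
```

Request:
drive_tool:
  targets: [0, 0, 0.05, 0, 0, 0, 0, 0, 0.08, 0, 0, 0, 0, 0, 0.08, 0, 0, 0]

```text
time: 3.62
position: [0.5579, -0.1375, 0.0625]
tool_rot: [0.981, 0.195, -0.0, -0.0]
ft_force: [-0.1, -0.1, -0.6]
grip_width: 0.0003
```

Request:
drive_tool:
  targets: [0, 0, 0.05, 0, 0, 0, 0, 0, 0.08, 0, 0, 0, 0, 0, 0.08, 0, 0, 0]

```text
time: 3.87
position: [0.5579, -0.1375, 0.0617]
tool_rot: [0.981, 0.195, -0.0, -0.0]
ft_force: [-1.0, -0.0, -0.7]
grip_width: 0.0004
```

Request:
drive_tool:
  targets: [0, 0, 0.04, 0, 0, 0, 0, 0, 0.07, 0, 0, 0, 0, 0, 0.07, 0, 0, 0]

```text
time: 4.12
position: [0.558, -0.1375, 0.0612]
tool_rot: [0.981, 0.195, 0.0, 0.0]
ft_force: [-1.1, -0.0, 0.6]
grip_width: 0.0007
```

Request:
drive_tool:
  targets: [0, 0, 0.04, 0, 0, 0, 0, 0, 0.04, 0, 0, 0, 0, 0, 0.04, 0, 0, 0]

```text
time: 4.37
position: [0.558, -0.1375, 0.061]
tool_rot: [0.981, 0.195, 0.0, 0.0]
ft_force: [-0.3, 0.5, 3.5]
grip_width: 0.0005
```

Request:
drive_tool:
  targets: [0, 0, 0.03, 0, 0, 0, 0, 0, 0.03, 0, 0, 0, 0, 0, 0.03, 0, 0, 0]

```text
time: 4.62
position: [0.5581, -0.1375, 0.0609]
tool_rot: [0.981, 0.195, 0.0, 0.0]
ft_force: [-1.8, 0.4, 5.9]
grip_width: 0.0003
```

Request:
drive_tool:
  targets: [0, 0, 0.03, 0, 0, 0, 0, 0, 0.05, 0, 0, 0, 0, 0, 0.05, 0, 0, 0]

```text
time: 4.87
position: [0.5581, -0.1375, 0.0608]
tool_rot: [0.981, 0.196, 0.0, 0.0]
ft_force: [-1.7, 0.5, 8.8]
grip_width: 0.0005
```

```bash
python3 s.py
```

```text
4.8667 [ 0.5581 -0.1375  0.0608] [-52.5796 -52.5019] 74.30384236120844 224.95765710852146 [-1.7222  0.4866  8.8279] [0.9807 0.1955 0.0002 0.0002]
```

Request:
drive_tool:
  targets: [-0.22, -0.23, 0.01, 0, 0, 0, -0.44, -0.47, 0.01, 0, 0, 0, -0.63, -0.73, 0.01, 0, 0, 0, -0.83, -0.99, 0.02, 0, 0, 0, -1.01, -1.26, 0.02, 0, 0, 0, -1.18, -1.53, 0.02, 0, 0, 0]

```text
time: 5.37
position: [0.5436, -0.1296, 0.0607]
tool_rot: [0.981, 0.195, 0.003, 0.002]
ft_force: [3.1, -2.2, 6.0]
grip_width: 0.0004
```

```bash
python3 s.py
```

```text
5.3667 [ 0.5436 -0.1296  0.0607] [-62.9597 -39.6412] 74.39993612154329 212.19567033161044 [ 3.1392 -2.155   5.9785] [0.9807 0.1955 0.0025 0.0023]
```

```bash
cat > w.py <<'E'
import sys
from h import *
o=robot.get_obs();p,d=robot.camera("wrist");np.save("pics/last.npy",np.r_[o["position"],o["tool_rot"]])
cv2.imwrite(f"pics/{sys.argv[1]}.png",p[:,:,::-1])
x=own(o["position"])[0];print(o["time"],x,np.linalg.norm(x),np.degrees(np.arctan2(x[1],x[0]))%360,o["ft_force"],o["position"][2])
E
python3 w.py d1
```

```text
5.3667 [-62.9597 -39.6412] 74.39993612154329 212.19567033161044 [ 3.1392 -2.155   5.9785] 0.060705583343420744
```

View pics/d1.png

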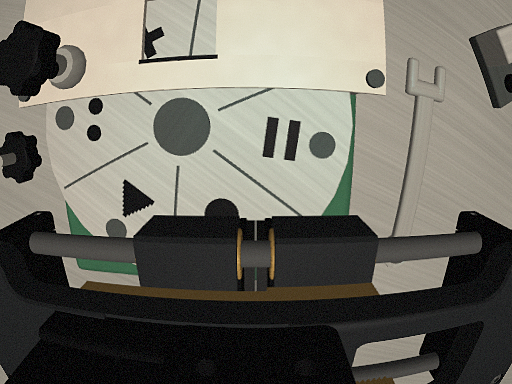

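The wrist view shows the triangle at (137,197), the hub at (182,127), and part of the cross in the window at (153,42).

```bash
cat > t.py <<'E'
import sys
from h import *
L=np.load("pics/last.npy")
for a in sys.argv[1:]:
    u,v=map(float,a.split(","));x=own(wray((u,v),.062,L[:3],L[3:]))[0];print(a,x,np.linalg.norm(x),np.degrees(np.arctan2(x[1],x[0])))
E
python3 t.py 137,197 182,127 153,42
```

```text
137,197 [-40.0612  31.4656] 50.94098775822457 141.85254505039205
182,127 [-0.1492  1.7268] 1.7332578775827752 94.93688146367712
153,42 [49.5115 18.8592] 52.981627686488864 20.852083805800465
```

Request:
drive_tool:
  targets: [0, 0, 0.03, 0, 0, 0, -0.3, -0.58, 0.03, 0, 0, 0, -0.55, -1.18, 0.04, 0, 0, 0, -0.75, -1.8, 0.04, 0, 0, 0, -0.89, -2.43, 0.05, 0, 0, 0]

```text
time: 5.83
position: [0.5256, -0.1108, 0.0604]
tool_rot: [0.981, 0.196, 0.002, 0.002]
ft_force: [0.8, -3.0, 9.0]
grip_width: 0.0005
```

Request:
drive_tool:
  targets: [-0.08, -0.64, 0, 0, 0, 0, -0.11, -1.29, 0.01, 0, 0, 0, -0.08, -1.94, 0.01, 0, 0, 0, 0, -2.58, 0.01, 0, 0, 0]

```text
time: 6.17
position: [0.515, -0.0866, 0.0603]
tool_rot: [0.981, 0.196, 0.001, 0.002]
ft_force: [-0.0, -4.3, 10.5]
grip_width: 0.0002
```

```bash
python3 s.py
```

```text
6.1667 [ 0.515  -0.0866  0.0603] [-73.1208  11.0196] 73.94650894072744 171.4298207195919 [-0.0329 -4.2522 10.5303] [0.9807 0.1957 0.0014 0.0019]
```

Request:
drive_tool:
  targets: [0.14, -0.63, 0, 0, 0, 0, 0.34, -1.25, -0.01, 0, 0, 0, 0.59, -1.85, -0.01, 0, 0, 0, 0.89, -2.43, -0.02, 0, 0, 0, 1.23, -2.97, -0.02, 0, 0, 0]

```text
time: 6.58
position: [0.5148, -0.0541, 0.0605]
tool_rot: [0.981, 0.196, 0.001, 0.002]
ft_force: [-0.3, -5.1, 11.6]
grip_width: 0.0004
```

```bash
python3 w.py d2
```

```text
6.5833 [-60.9378  41.109 ] 73.50759378963335 145.9961761139836 [-0.3197 -5.053  11.5776] 0.0604752733880103
```

View pics/d2.png

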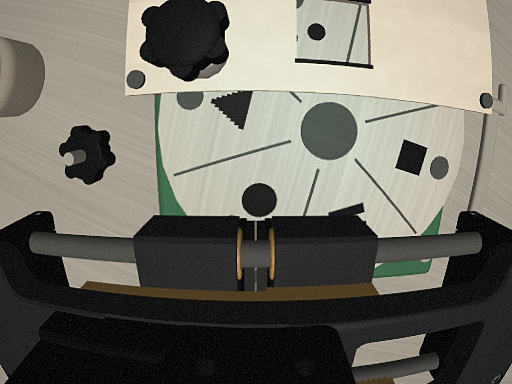

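The triangle now shows at about (234,108) beside the cover edge. One of the two dots is in the window at (317,32), and the disc is at (259,199).

```bash
python3 t.py 234,108 259,199 411,157 317,32 329,131
```

```text
234,108 [11.6231 53.7218] 54.96477561872674 77.79177225000703
259,199 [-38.8185  40.0192] 55.753139555917556 134.12745016009768
411,157 [-12.73   -51.3847] 52.93809946798896 -103.91422455290956
317,32 [55.601   8.7716] 56.2886523122416 8.965034779908231
329,131 [-0.0131  1.7336] 1.7336412963452568 90.4325063225464
```

Request:
drive_tool:
  targets: [0, 0, -0.5, 0, 0, 0, 0, 0, -1.2, 0, 0, 0, 0.2, 3, -1.2, 0, 0, 0, 0.4, 6, -1.2, 0, 0, 0, 0.57, 9.2, -1.2, 0, 0, 0, 0.57, 9.2, -0.8, 0, 0, 0, 0.57, 9.2, -0.45, 0, 0, 0, 0.57, 9.2, -0.4, 0, 0, 0, 0.57, 9.2, -0.33, 0, 0, 0, 0.57, 9.2, -0.27, 0, 0, 0, 0.57, 9.2, -0.21, 0, 0, 0, 0.57, 9.2, -0.16, 0, 0, 0]

```text
time: 7.63
position: [0.5536, -0.1346, 0.061]
tool_rot: [0.981, 0.196, -0.001, -0.001]
ft_force: [-0.7, 0.9, 4.6]
grip_width: 0.0006
```

```bash
python3 s.py
```

```text
7.6333 [ 0.5536 -0.1346  0.061 ] [-55.5826 -48.1061] 73.50935399891146 220.87580583849177 [-0.66    0.9129  4.5621] [ 0.9806  0.1959 -0.0005 -0.0005]
```

Request:
drive_tool:
  targets: [0, 0, 0.03, 0, 0, 0, 0, 0, 0.05, 0, 0, 0, 0, 0, 0.05, 0, 0, 0]

```text
time: 7.88
position: [0.5537, -0.1346, 0.0609]
tool_rot: [0.981, 0.196, -0.0, -0.001]
ft_force: [-2.0, 2.8, 4.9]
grip_width: 0.0007
```

Request:
drive_tool:
  targets: [0, 0, 0.02, 0, 0, 0, 0, 0, 0.04, 0, 0, 0, 0, 0, 0.04, 0, 0, 0]

```text
time: 8.13
position: [0.5537, -0.1346, 0.0608]
tool_rot: [0.981, 0.196, -0.0, -0.001]
ft_force: [-2.8, 3.4, 7.3]
grip_width: 0.0005
```

Request:
drive_tool:
  targets: [-0.4, -0.5, 0.02, 0, 0, 0, -0.75, -1.03, 0.03, 0, 0, 0, -1.06, -1.6, 0.03, 0, 0, 0, -1.31, -2.19, 0.04, 0, 0, 0, -1.52, -2.79, 0.04, 0, 0, 0, -1.66, -3.42, 0.05, 0, 0, 0]

```text
time: 8.63
position: [0.5272, -0.1117, 0.0605]
tool_rot: [0.981, 0.196, 0.002, 0.002]
ft_force: [1.7, -4.6, 7.0]
grip_width: 0.0005
```

```bash
python3 w.py d3
```

```text
8.6333 [-71.3974 -16.9121] 73.37310103958718 193.3262032019329 [ 1.7461 -4.6038  7.0194] 0.0604752755543255
```

View pics/d3.png

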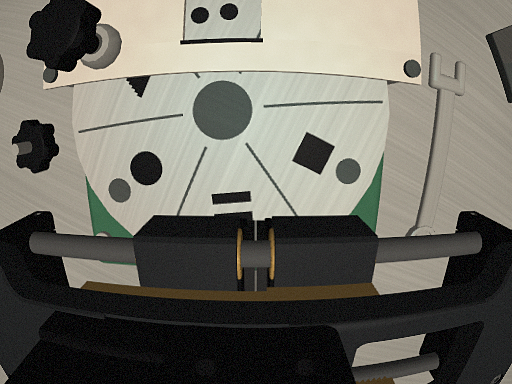

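```bash
python3 t.py 146,168 314,153 200,15 229,12 222,110
```

```text
146,168 [-31.1978  46.8464] 56.28401255891392 123.66197811341047
314,153 [-22.9419 -48.1965] 53.37820825326635 -115.45480987002951
200,15 [54.9124 14.8477] 56.88433218053143 15.130353505063633
229,12 [55.9382 -1.1652] 55.950301010566456 -1.193278818024085
222,110 [0.161  2.1669] 2.172899028711871 85.75207845200129
```

Request:
drive_tool:
  targets: [0, 0, 0.03, 0, 0, 0, -0.1, -0.63, 0.03, 0, 0, 0, -0.14, -1.27, 0.03, 0, 0, 0, -0.12, -1.91, 0.03, 0, 0, 0, -0.05, -2.55, 0.03, 0, 0, 0]

```text
time: 9.1
position: [0.5162, -0.0883, 0.0604]
tool_rot: [0.981, 0.196, 0.001, 0.002]
ft_force: [-0.0, -4.5, 10.3]
grip_width: 0.0005
```

Request:
drive_tool:
  targets: [0.13, -0.63, 0, 0, 0, 0, 0.31, -1.24, -0.01, 0, 0, 0, 0.55, -1.84, -0.02, 0, 0, 0, 0.83, -2.41, -0.03, 0, 0, 0, 1.17, -2.96, -0.03, 0, 0, 0, 1.55, -3.48, -0.04, 0, 0, 0]

```text
time: 9.6
position: [0.5168, -0.0498, 0.0606]
tool_rot: [0.981, 0.196, 0.001, 0.001]
ft_force: [-0.2, -4.5, 9.6]
grip_width: 0.0007
```

```bash
python3 w.py d4
```

```text
9.6 [-57.484  44.344] 72.6003281189584 142.35287441132172 [-0.2169 -4.4757  9.6078] 0.06063525883139589
```

View pics/d4.png

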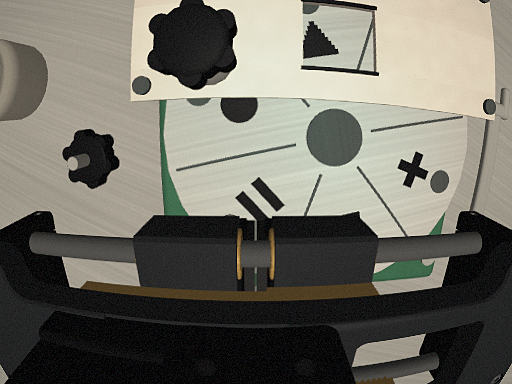

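The triangle has come into the window, centred near (319,41). It is still left of the window centre at (340,38).

```bash
python3 t.py 319,41 413,169 260,200 340,38 334,137
```

```text
319,41 [53.7955 10.9887] 54.90636485851797 11.5448337474396
413,169 [-16.5405 -50.4208] 53.06455851744649 -108.16202512816943
260,200 [-35.9834  42.6867] 55.82973839836231 130.12976239121372
340,38 [56.6901 -1.0691] 56.70017362289859 -1.0803483947704122
334,137 [0.2204 1.9669] 1.979162365267898 83.60702217039348
```

Request:
drive_tool:
  targets: [0.1, -0.12, 0, 0, 0, 0, 0.21, -0.24, -0.01, 0, 0, 0, 0.32, -0.36, -0.01, 0, 0, 0, 0.42, -0.48, -0.01, 0, 0, 0, 0.54, -0.59, -0.01, 0, 0, 0, 0.65, -0.7, -0.01, 0, 0, 0, 0.65, -0.7, -0.01, 0, 0, 0]

```text
time: 10.23
position: [0.5202, -0.0408, 0.0607]
tool_rot: [0.981, 0.196, 0.001, 0.001]
ft_force: [-0.9, -3.8, 10.6]
grip_width: 0.0002
```

```bash
python3 w.py d5
python3 - <<'E'
import cv2
a=cv2.imread("pics/d5.png")[0:220,120:512];cv2.imwrite("pics/d5c.png",cv2.resize(a,None,fx=2,fy=2,interpolation=cv2.INTER_CUBIC))
E
```

```text
10.2333 [-50.942   51.3875] 72.35856661662113 134.75055903132952 [-0.9192 -3.8084 10.5606] 0.060716359042538616
```

View pics/d5c.png

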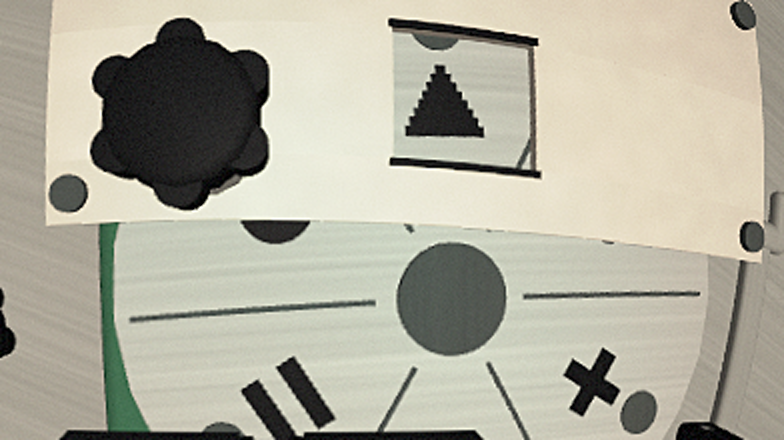

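```bash
cat > m.py <<'E'
# wheel angle & window from crop coords (x/2+120,y/2)
from h import *
import sys
L=np.load("pics/last.npy")
def P(p,z): return own(wray((p[0]/2+120-.25,p[1]/2-.25),z,L[:3],L[3:]))[0]
pts=[tuple(map(float,a.split(","))) for a in sys.argv[1:]]
tri,ll,lr,hub,crs=pts[:5];w=pts[5:9]
h=P(hub,.062);W=np.mean([P(x,.072) for x in w],axis=0)
print("hub",h,"win",W,"win-hub",W-h)
for n,p,off in (("tri",tri,0),("left",ll,90),("right",lr,-90),("cross",crs,-120)):
    v=P(p,.062)-h;print(n,v,np.linalg.norm(v),"tri angle",np.degrees(np.arctan2(v[1],v[0]))-off)
print("line", (lambda v:np.degrees(np.arctan2(-v[0],v[1])))(P(ll,.062)-P(lr,.062)))
print("tri-win",P(tri,.062)-W, "cover edge dir")
E
python3 m.py 445,110 130,320 700,294 451,298 592,382 393,30 537,45 540,172 393,160
```

```text
hub [0.4032 2.0928] win [54.9171  0.9832] win-hub [54.5139 -1.1095]
tri [53.0466  2.7406] 53.117308582453575 tri angle 2.95751270725681
left [-6.8451 89.6625] 89.92342766479415 tri angle 4.365691406749306
right [  6.1619 -90.9515] 91.16002722245807 tri angle 3.8758005863887632
cross [-24.0116 -49.4082] 54.93381214892379 tri angle 4.081006559649865
line 4.119073280354779
tri-win [-1.4673  3.8501] cover edge dir
```

Request:
drive_tool:
  targets: [0.1, -0.09, 0, 0, 0, 0, 0.2, -0.17, 0, 0, 0, 0, 0.3, -0.25, -0.01, 0, 0, 0, 0.39, -0.34, -0.01, 0, 0, 0, 0.39, -0.34, -0.01, 0, 0, 0, 0.39, -0.34, -0.01, 0, 0, 0]

```text
time: 10.78
position: [0.5224, -0.0363, 0.0608]
tool_rot: [0.981, 0.196, 0.001, 0.001]
ft_force: [0.1, -3.8, 10.6]
grip_width: 0.0003
```

```bash
python3 w.py d6
python3 - <<'E'
import cv2
a=cv2.imread("pics/d6.png")[0:220,120:512];cv2.imwrite("pics/d6c.png",cv2.resize(a,None,fx=2,fy=2,interpolation=cv2.INTER_CUBIC))
E
```

```text
10.7833 [-47.1694  54.7294] 72.25134992328216 130.75696718850068 [ 0.0993 -3.8211 10.6256] 0.06081706560773856
```

View pics/d6c.png

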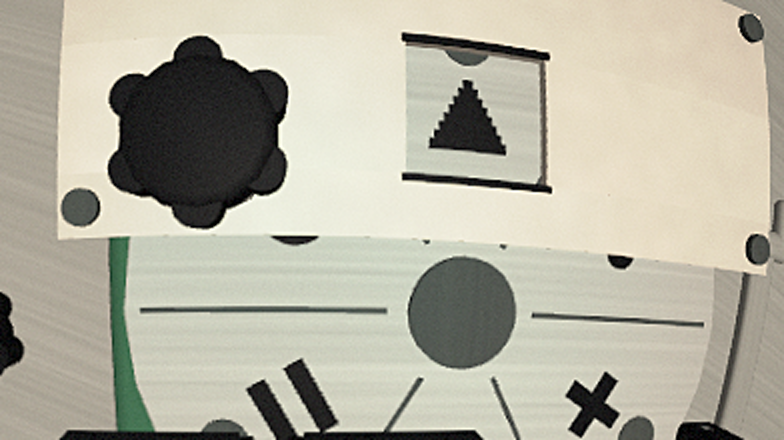

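```bash
python3 m.py 468,127 141,310 703,324 462,312 593,405 405,42 548,58 549,184 405,174
```

```text
hub [0.2855 1.8701] win [55.4343  1.1855] win-hub [55.1488 -0.6846]
tri [52.6389 -0.4721] 52.64100507722813 tri angle -0.5138561722693801
left [-0.1982 89.9856] 89.98577672912344 tri angle 0.12619476038049982
right [  0.0895 -90.3671] 90.36715434141382 tri angle 0.056748885550533146
cross [-27.6164 -47.48  ] 54.92738552809992 tri angle -0.18408087988930788
line 0.0913983971969115
tri-win [-2.5099  0.2125] cover edge dir
```

Request:
drive_tool:
  targets: [0, 0, -0.1, 0, 0, 0, 0, 0, -0.3, 0, 0, 0, 0, 0, -1, 0, 0, 0, -1, 0, -3, 0, 0, 0, -3, 1, -6, 0, 0, 0, -4, 2, -9, 0, 0, 0, -4, 2, -9, 0, 0, 0, -4, 2, -9, 0, 0, 0]

```text
time: 11.5
position: [0.493, -0.0696, 0.1512]
tool_rot: [0.981, 0.195, 0.001, 0.001]
ft_force: [-0.4, 0.4, -0.8]
grip_width: 0.0003
```

```bash
python3 w.py d7
python3 - <<'E'
import cv2
a=cv2.imread("pics/d7.png")[0:220,120:512];cv2.imwrite("pics/d7c.png",cv2.resize(a,None,fx=2,fy=2,interpolation=cv2.INTER_CUBIC))
E
```

```text
11.5 [-87.0045  35.081 ] 93.81072192105843 158.04026106282979 [-0.4018  0.4499 -0.8167] 0.15118401814486482
```

View pics/d7c.png

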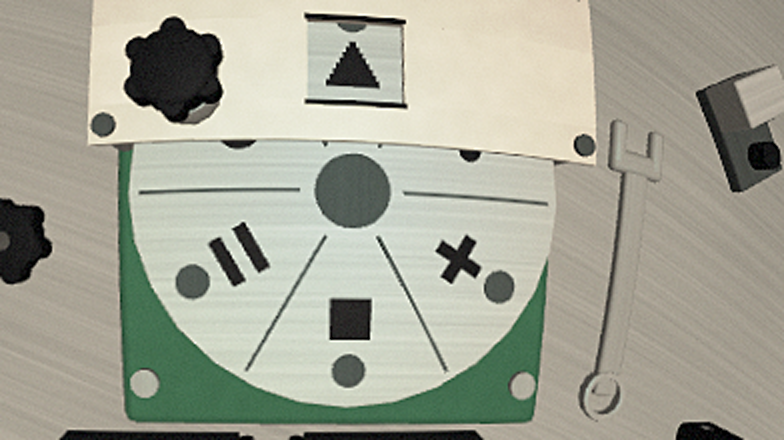

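```bash
python3 m.py 353,71 139,192 548,204 352,190 460,260 306,16 405,22 406,105 306,102
python3 - <<'E'
from h import *
L=np.load("pics/last.npy")
P=lambda p,z: own(wray((p[0]/2+120-.25,p[1]/2-.25),z,L[:3],L[3:]))[0]
for n,l,r,z in [("cover screws",(103,124),(584,145),.072),("cover edge",(88,145),(596,165),.072),("base",(144,383),(522,386),.034),("basecorn",(126,419),(532,423),.034)]:
    a,b=P(l,z),P(r,z);v=a-b;print(n,a,b,np.degrees(np.arctan2(-v[0],v[1])))
print("square",P((350,319),.062),"knob",P((174,67),.118))
E
```

```text
hub [0.4641 2.0568] win [55.3126  1.3912] win-hub [54.8485 -0.6656]
tri [52.6004 -0.561 ] 52.60339278117524 tri angle -0.6110067713528112
left [-0.2349 89.9471] 89.94736846315807 tri angle 0.1496322880505403
right [ -0.2637 -90.6096] 90.60996907724413 tri angle -0.16676607116703224
cross [-28.2433 -48.3114] 55.96140287751759 tri angle -0.31099231837654884
line -0.00914744475736189
tri-win [-2.2481  0.1046] cover edge dir
cover screws [ 29.1645 105.2687] [  28.0548 -101.9965] -0.30677410635556096
cover edge [ 20.618  111.7036] [  19.7084 -108.3849] -0.23679992499971433
base [-90.3127  98.3411] [-91.4806 -94.0368] -0.3478225940788335
basecorn [-109.0056  108.7239] [-111.7038 -102.5322] -0.7317588291652278
square [-54.7769   2.0199] knob [38.3738 68.2383]
```

Request:
drive_tool:
  targets: [3, -0.8, 0, 0, 0, 0, 6, -1.6, 0, 0, 0, 0, 9, -2.4, 0, 0, 0, 0, 11, -3, 0.5, 0, 0, 0, 12.6, -3.35, 1, 0, 0, 0, 12.6, -3.35, 2, 0, 0, 0, 12.6, -3.35, 2.5, 0, 0, 0, 12.6, -3.35, 2.5, 0, 0, 0, 12.6, -3.35, 2.5, 0, 0, 0]

```text
time: 12.3
position: [0.5943, 0.0099, 0.1233]
tool_rot: [0.981, 0.195, -0.002, -0.001]
ft_force: [-0.6, 0.2, 0.3]
grip_width: 0.0003
```

```bash
python3 s.py
python3 - <<'E'
from h import *
p,d=robot.camera("side");cv2.imwrite("pics/e_side.png",cv2.resize(p[100:310,120:400,::-1],None,fx=2.7,fy=2.7))
E
```

```text
12.3 [0.5943 0.0099 0.1233] [36.8826 70.1273] 79.23489455641503 62.25843293389378 [-0.5554  0.164   0.3188] [ 0.9808  0.1952 -0.0021 -0.0007]
```

View pics/e_side.png

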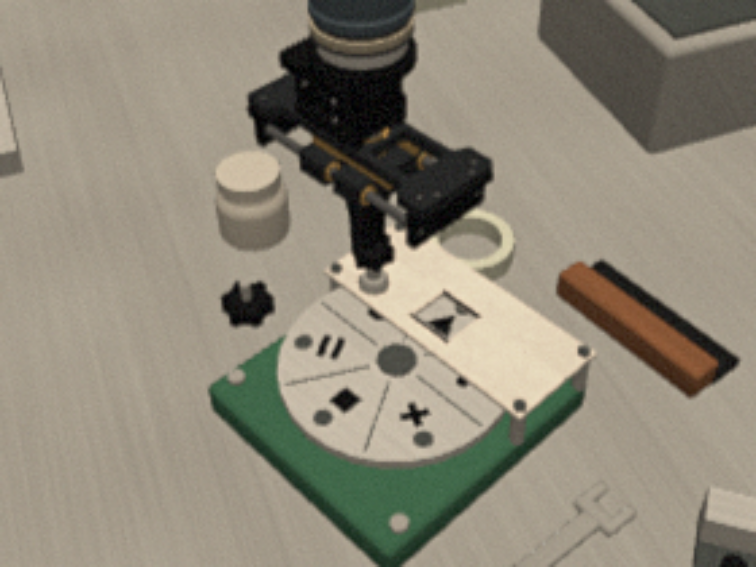

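Request:
drive_tool:
  targets: [0.1, 0.1, 0.1, 0, 0, 0, 0.15, 0.15, 0.2, 0, 0, 0, 0.15, 0.15, 0.3, 0, 0, 0, 0.15, 0.15, 0.38, 0, 0, 0, 0.15, 0.15, 0.46, 0, 0, 0, 0.15, 0.15, 0.54, 0, 0, 0, 0.15, 0.15, 0.62, 0, 0, 0, 0.15, 0.15, 0.62, 0, 0, 0]

```text
time: 13.02
position: [0.5984, 0.0093, 0.1185]
tool_rot: [0.981, 0.195, -0.0, -0.0]
ft_force: [1.2, 0.6, -0.3]
grip_width: 0.0001
```

Request:
drive_tool:
  targets: [0, 0, 0.06, 0, 0, 0, 0, 0, 0.12, 0, 0, 0, 0, 0, 0.15, 0, 0, 0, 0, 0, 0.15, 0, 0, 0]

```text
time: 13.35
position: [0.5984, 0.0092, 0.1171]
tool_rot: [0.981, 0.195, 0.0, -0.0]
ft_force: [-0.8, -0.3, 1.2]
grip_width: 0.0006
```

Request:
drive_tool:
  targets: [0, 0, 0.06, 0, 0, 0, 0, 0, 0.12, 0, 0, 0, 0, 0, 0.12, 0, 0, 0]

```text
time: 13.6
position: [0.5984, 0.0093, 0.1158]
tool_rot: [0.981, 0.195, 0.0, -0.0]
ft_force: [-0.5, 0.8, 1.0]
grip_width: 0.0004
```

Request:
drive_tool:
  targets: [0, 0, 0.06, 0, 0, 0, 0, 0, 0.12, 0, 0, 0, 0, 0, 0.15, 0, 0, 0, 0, 0, 0.15, 0, 0, 0]

```text
time: 13.93
position: [0.5984, 0.0092, 0.1142]
tool_rot: [0.981, 0.195, -0.0, -0.0]
ft_force: [0.8, 0.9, 1.5]
grip_width: 0.0006
```

Request:
drive_tool:
  targets: [0, 0, 0.06, 0, 0, 0, 0, 0, 0.12, 0, 0, 0, 0, 0, 0.12, 0, 0, 0]

```text
time: 14.18
position: [0.5984, 0.0092, 0.113]
tool_rot: [0.981, 0.195, -0.0, -0.0]
ft_force: [-0.4, -0.1, 1.5]
grip_width: 0.0006
```

Past the 4.5 mm mark with only about 1.5 N, so the nose is entering the hole.

Request:
drive_tool:
  targets: [0, 0, 0.06, 0, 0, 0, 0, 0, 0.12, 0, 0, 0, 0, 0, 0.18, 0, 0, 0, 0, 0, 0.2, 0, 0, 0]

```text
time: 14.52
position: [0.5984, 0.0092, 0.1111]
tool_rot: [0.981, 0.195, -0.0, -0.0]
ft_force: [-0.0, 0.3, 1.8]
grip_width: 0.0002
```

Request:
drive_tool:
  targets: [0, 0, 0.06, 0, 0, 0, 0, 0, 0.12, 0, 0, 0, 0, 0, 0.18, 0, 0, 0, 0, 0, 0.2, 0, 0, 0]

```text
time: 14.85
position: [0.5984, 0.0092, 0.1091]
tool_rot: [0.981, 0.195, 0.0, -0.0]
ft_force: [0.1, 1.1, 2.4]
grip_width: 0.0003
```

Request:
drive_tool:
  targets: [0, 0, 0.06, 0, 0, 0, 0, 0, 0.12, 0, 0, 0, 0, 0, 0.18, 0, 0, 0, 0, 0, 0.2, 0, 0, 0]

```text
time: 15.18
position: [0.5984, 0.0093, 0.1071]
tool_rot: [0.981, 0.195, -0.0, -0.0]
ft_force: [-0.3, 0.1, 1.1]
grip_width: 0.0005
```

Request:
drive_tool:
  targets: [0, 0, 0.06, 0, 0, 0, 0, 0, 0.12, 0, 0, 0, 0, 0, 0.18, 0, 0, 0, 0, 0, 0.2, 0, 0, 0]

```text
time: 15.52
position: [0.5984, 0.0092, 0.1051]
tool_rot: [0.981, 0.195, 0.0, -0.0]
ft_force: [0.3, -0.9, 1.1]
grip_width: 0.0006
```

Request:
drive_tool:
  targets: [0, 0, 0.06, 0, 0, 0, 0, 0, 0.1, 0, 0, 0, 0, 0, 0.1, 0, 0, 0]

```text
time: 15.77
position: [0.5984, 0.0092, 0.1045]
tool_rot: [0.981, 0.195, 0.0, 0.0]
ft_force: [-0.3, 0.2, 3.0]
grip_width: 0.0005
```

Request:
drive_tool:
  targets: [0, 0, 0.05, 0, 0, 0, 0, 0, 0.06, 0, 0, 0, 0, 0, 0.06, 0, 0, 0, 0, 0, 0.06, 0, 0, 0]

```text
time: 16.1
position: [0.5985, 0.0092, 0.1044]
tool_rot: [0.981, 0.196, 0.0, 0.0]
ft_force: [-1.1, 0.6, 7.1]
grip_width: 0.0004
```

It stops firmly at 0.1044 m, which is fully home. Now I lift off and check.

Request:
drive_tool:
  targets: [0, 0, -0.3, 0, 0, 0, 0, 0, -1.5, 0, 0, 0, 0, 0, -4, 0, 0, 0, -3, 0.8, -6, 0, 0, 0, -7, 2, -7, 0, 0, 0, -10, 3, -7, 0, 0, 0, -12.5, 3.4, -7, 0, 0, 0, -12.5, 3.4, -7, 0, 0, 0, -12.5, 3.4, -7, 0, 0, 0]

```text
time: 16.85
position: [0.4955, -0.0708, 0.1743]
tool_rot: [0.981, 0.194, 0.0, 0.0]
ft_force: [-0.3, 0.5, 0.9]
grip_width: 0.0004
```

```bash
python3 w.py f
python3 - <<'E'
from h import *
a=cv2.imread("pics/f.png")[0:220,120:512];cv2.imwrite("pics/fc.png",cv2.resize(a,None,fx=2,fy=2,interpolation=cv2.INTER_CUBIC))
p,d=robot.camera("side");cv2.imwrite("pics/f_side.png",cv2.resize(p[100:310,120:400,::-1],None,fx=2.7,fy=2.7))
E
```

```text
16.85 [-85.1888  32.9725] 91.34722202058352 158.84099789785188 [-0.2982  0.4618  0.8957] 0.17429866746840933
```

View pics/fc.png

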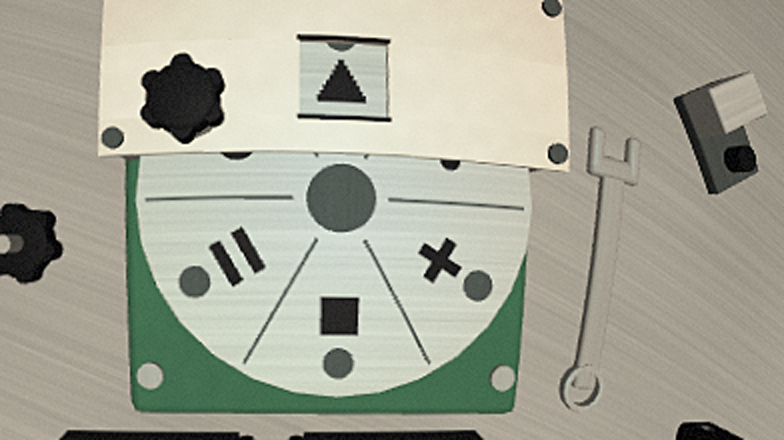

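View pics/f_side.png

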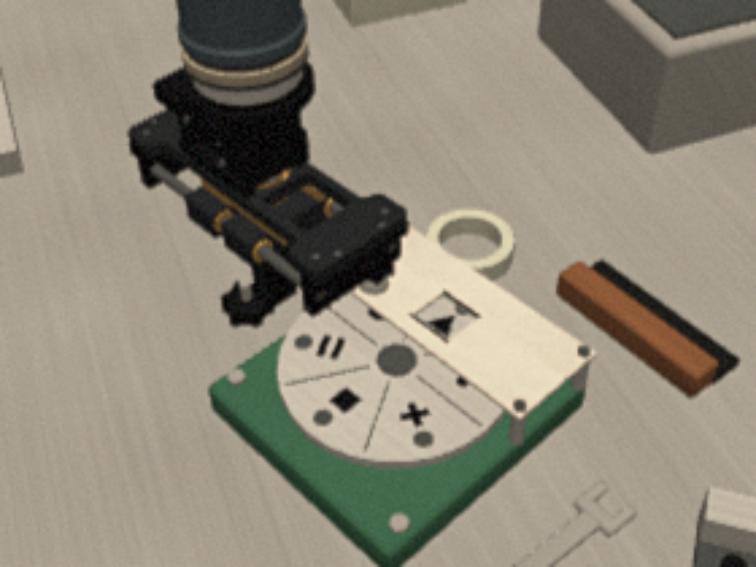

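The triangle is at (341,83) in the crop, inside the window (298–389, 38–120), and the bystanders have not moved. I'll check the knob height by depth, then hand in.

```bash
python3 m.py 341,84 146,199 523,208 341,198 440,260 299,38 389,41 389,120 299,117
python3 - <<'E'
from h import *
o=robot.get_obs();p,d=robot.camera("wrist");H=np.array(robot.calibration("wrist")["hand_eye"]);K=robot.calibration("wrist")["mtx"]
R=Ro.from_quat(o["tool_rot"]).as_matrix()
for n,(u,v) in dict(knob=(211,48),cover=(250,55),wheel=(290,120)).items():
    z=np.median(d[v-2:v+3,u-2:u+3]);x=np.array([u-K[0][2],v-K[1][2]])/K[0][0];r=np.linalg.norm(x)
    c=np.r_[x/r*np.tan(r),1]*z;print(n,R@(H[:3,:3]@c+H[:3,3])+o["position"])
robot.hand_in()
E
```

```text
hub [0.0839 1.892 ] win [55.0202  1.3861] win-hub [54.9363 -0.5059]
tri [54.5012 -0.0788] 54.501289807587085 tri angle -0.08289162658522506
left [ 0.294  89.7941] 89.79453618984768 tri angle -0.18756735694582005
right [  0.2775 -90.0376] 90.03804062543551 tri angle 0.17659141078080154
cross [-27.4269 -47.7032] 55.02576753509533 tri angle 0.1032711168171545
line -0.0052414255012139055
tri-win [-0.4351  0.427 ] cover edge dir
knob [0.598  0.0096 0.1042]
cover [ 0.6097 -0.0179  0.0724]
wheel [ 0.5697 -0.074   0.0619]
the job is handed in; nothing more can be done
```

The triangle is centred in the window, the locking pin is fully home, and the job is handed in at about 17 s of the 72 s allowed. The hand-in gave no verdict, so this rests on my own checks.

- **Turning the wheel:** I turned it about 149° clockwise with the closed fingertip, in two strokes. Readings between moves peaked at 11.6 N of press. The finger slipped noticeably at the start of each stroke, and I pressed slightly harder to correct it.
- **Before locking:** With the finger lifted and the wheel still, the triangle was a fraction of a millimetre off sideways. Along the radius the reading was 2.2 mm short. The lock hole lined up all the same.
- **Pushing the pin:** It went down with about 1–3 N and passed the wheel's face without stopping early. It met a firm stop at about 104 mm above the bench, at 7 N.
- **Last checks:** The triangle reads about 0.6 mm from the window's centre. The knob top is 104.2 mm by depth, against 104 mm for fully home. The robot is clear of everything, and I saw no change in the bystanders visible in the last pictures. The jar was hidden behind the gripper.

One disagreement remains: the wrist camera puts the wheel's hub about 2 mm to one side of where the fixed cameras do. That is within the stated calibration error, so I compared triangle and window only within the same picture.

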